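# Check a centrifuge tube adapter on the plug and present it bore up

## Robot

A 6-joint arm with a two-finger parallel gripper is mounted at the origin on a cart in front of the work surface, level with it; the furniture and walls round the work are solid. World frame = base frame: x ahead of the robot, y to its left, z up, the work surface at z = 0. Lengths are in mm, angles in rad, forces in N, time in s.
With the tool pointing down it reaches from about 350 to 875 mm from the base axis. Payload 4.2 kg.
Tool frame: the origin (TCP) lies midway between the tips of the shut fingers; the grasp point (between the pads) lies 19 mm behind it; z points along the fingers, y is the line along which they close (so a half turn about z gives the same grasp; the last joint's range is limited). The gripper opens to 85 mm and grips with 20 to 120 N. Pads are 22 mm wide; open, the fingers measure 114 mm over their backs; the gripper's body (76 mm by 85 mm) begins 54 mm behind the grasp point. The pads swing forward as they close: fully open they stand 13 mm farther back than shut.
Start: joints at [1.608, 0.385, 0.008, 0, -1.194, -0.259], TCP at [137.46, 609.675, 231.312] pointing down, gripper open.
Joint ranges: [-3.14, 3.14], [-1.21, 2.06], [-1.07, 1.41], [-3.16, 2.05], [-2.99, -0.16], [-3.1, 3.1]. Speed limits (rad/s): [2.79, 2.79, 3.14, 3.14, 3.14, 3.14].

## Interface

Orientations are given as a unit quaternion [x, y, z, w].
In Python, from bench import read_state, get_image, job_done gives the robot as it stands.
- The arm moves only by the shell command python3 -m jog 'ROWS'. ROWS is JSON, a list of rows, each a list of 3 entries, a list of its own where there are three numbers: the shift along the world's x, y, z scaled (see below), then the turn, a rotation vector about the world's x, y, z scaled (see below), then the gripper's target within -1 to 1 (shut at 1, half-way at 0, fully open at -1). In form: [[[x, y, z], [wx, wy, wz], claw], ...]. A call has 1 to 20 rows; each row is the pose to reach, as a shift and turn from the pose commanded when the call began; what a row does not reach only later rows make up. The controller multiplies each number of a shift by 10 cm and each number of a turn by 120 degrees. A row lasts 1/10 s, in which the tool goes at most 50 mm and 8.59 degrees, less where a joint would pass 70% of its speed; a pose out of reach is approached as far as the arm can. A call with a number of a shift or a turn outside -1 to 1 is refused whole. A call with a gripper value outside its range is refused whole. The fingers move at their own pace and stop on an object; the grip force is fixed at half the most. Time passes only in rows, so rows that repeat a pose let the fingers close. It gives the time, the measured TCP pose, the force, the opening and the grip force at its end, in the units of the state.
- read_state(): the state, without advancing time (a new reading comes with each control period).
- get_image(name): name is "scene" or "top"; returns a dict with "frame" (384x512x3 uint8, red, green, blue), "range_z" (384x512 float32, mm along the optical axis (not along the pixel's ray), 0 where there is no reading), "fx", "fy", "cx", "cy" (pixels), "distortion" ([k1, k2, p1, p2, k3] as OpenCV has them; the pictures are not rectified), "R" (3x3) and "t" (3): a world point X has camera coordinates R X + t. Camera axes: x right, y down, z forward; pixel columns grow to the right and rows downward; lengths in mm; the calibration is good to about 2 mm. A picture is of the moment at which its call begins.
- job_done(): hands the job in; it is judged then, once.
The state is a dict: "clock": time; "joints": joint angles; "joint_vel": joint speeds; "joint_efforts": joint torques, N m; "position": TCP position; "ee_rot": TCP orientation; "contact_force": force on the tool from outside, world axes, zero at the start; "wrist_torque": the same for the moment, N m; "gripper_width": finger opening in mm; "grasp_force": force on a finger pad.
Only numpy, scipy, OpenCV 4.12 (cv2) and the standard library are available. Lean on these libraries where they do the work, as an engineer would, in place of code of your own. Each camera call takes 0.05 s, during which the arm holds its last target. There are 200 camera calls.

## Task

Take the white tube adapter that lies by itself on the bench (not those in the bucket) and find by feel which of its two like-looking ends has the deep bore: slide that end onto the horizontal check plug, gently and fully home until its rim stops at the collar, which also shows that no broken glass is left in the bore. Then take it off the plug, turn it bore upward and finish while holding it still and upright in the gripper, about 25 cm above the bench and clear of everything, so that I can drop a tube in. Leave everything else on the bench where it is.

Things in the scene. Friction and masses are not known exactly. Their poses are not given: they have to be found in the camera images.
- adapter: loose white square plastic block, 70 mm long, 40 x 40 mm across, 0.09-0.18 kg, thin dark rings near both ends, lying on its side; the bench there and from it towards the robot is free. Origin: its centre; x axis along the 70 mm. Both end faces have a like 21 mm round mouth: one is a blind bore 50 mm deep, the other a recess 5 mm deep. Which end (+x or -x) is bored is not told: feel it on the plug.
- stand: low grey clamp stand with the check plug, fixed to the bench: base plate 85 x 150 x 12 mm, clamp head 30 x 30 mm on a pillar, 126 mm high in all. Origin: foot of the pillar, on the bench. Its -x axis points along the plug, from collar to nose, roughly towards the robot.
- plug_collar (a point): centre of the front face of the plug's stop collar (32 mm diameter), 100 mm above the bench; -x axis along the level plug, towards its free end. With the adapter fully home (rim at the collar) the adapter's centre is 35 mm in front of this point; with the recessed end it stops at the nose, its centre about 76 mm in front.
- plug_nose (a point): free end of the steel check plug, 46 mm in front of the collar; the plug is 18 mm in diameter, its last 10 mm tapered to an 8 mm nose; axes as for the collar.
- timer: small white timer with a display, 70 x 66 x 18 mm, loose bystander near the front edge of the bench
- bottle: closed bottle, 48 mm diameter, 104 mm high, loose bystander at the right
- lid: clear plate lid 120 x 84 x 19 mm, loose bystander at the back
- petri: petri dish, 62 mm diameter, 14 mm high, loose bystander at the right
- marker_a: marker pen 135 mm long, loose bystander at the right front
There are look-alikes about, which are no part of the job. There is more than one size of the adapter; the job needs the larger. What is shaped like the stand but red is not meant.

How it is judged:
By the outcome, as a careful person would: the job done as asked, in the order asked, and still so for the second after the job is handed in, while the arm keeps its last pose, push and grip.
It also fails if it takes over 67 s, if anything falls off the work surface, if the arm or the gripper's body presses on something with over 40 N, if the wrist force passes 120 N, or if a joint passes its speed limit or range.

## Working session

There is one attempt and no reset: what is moved stays moved. The work goes in short steps, Python scripts to look and compute and a shell command to move; the robot and the scene stay as the last step left them, time stands still between calls to the robot, and variables do not carry over. Pictures are saved under pics/ and viewed, at most 10 in all, crops included, and the job is handed in when it is done.

```bash
mkdir -p pics; ls
python3 - <<'E'
from bench import *
import cv2,numpy as np
for n in("scene","top"):
    d=get_image(n);cv2.imwrite(f"pics/{n}0.png",d["frame"][:,:,::-1]);np.savez(f"{n}0.npz",**d)
    print(n,d["fx"],d["cx"],d["cy"],d["distortion"],(-np.array(d["R"]).T@d["t"]).round())
s=read_state();print(s)
E
```

```text
pics
scene 424.51058768335224 259.3756940688342 196.27311594283205 [-0.09671052  0.          0.          0.          0.        ] [113. 375. 772.]
top 422.4447359586347 256.40935705584025 190.10341023296655 [-0.06656068  0.          0.          0.          0.        ] [ 461.  -85. 1008.]
{'clock': 0.1, 'joints': array([ 1.60763739e+00,  3.85457169e-01,  6.76269355e-03, -4.32903731e-04,
       -1.19401590e+00, -2.58582352e-01]), 'joint_vel': array([-0.00091373, -0.00139989,  0.00359579,  0.00354424,  0.00053249,
        0.00037394]), 'joint_efforts': array([-4.63018459e-04, -3.93318522e+01,  1.88931853e+01,  4.19790477e+00,
       -2.52208127e-03,  9.16974017e-07]), 'position': array([137.33543785, 609.18377527, 230.34495015]), 'ee_rot': array([ 9.93850832e-01, -1.10722929e-01, -5.81514832e-05,  9.76211630e-04]), 'contact_force': array([ 0.6309104 ,  0.35052149, -0.04977059]), 'wrist_torque': array([ 0.01843016, -0.02895959,  0.03439522]), 'grasp_force': 0.0, 'gripper_width': 85.24783058761075}
```

View pics/scene0.png

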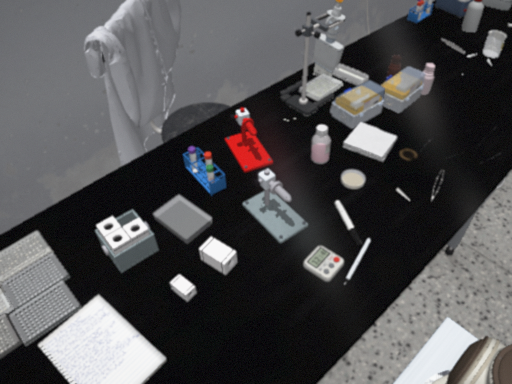

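View pics/top0.png

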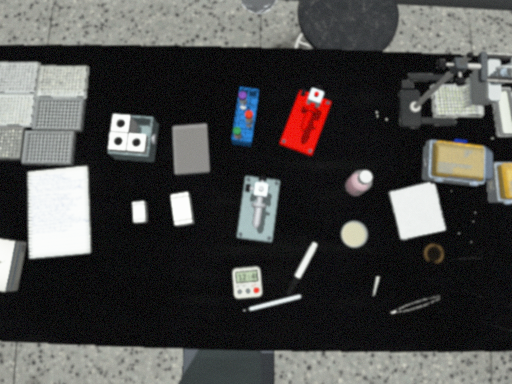

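The larger adapter is at top (181,209), scene (218,254). The small look-alike is at top (139,212). The grey stand is at top (260,205), with its plug pointing down the image towards the robot; the red stand is at (307,120).

```bash
cat > h.py <<'E'
import numpy as np,cv2
def K(d): return np.array([[d["fx"],0,d["cx"]],[0,d["fy"],d["cy"]],[0,0,1.]])
def rays(d,uv):
    p=cv2.undistortPoints(np.float64(uv).reshape(-1,1,2),K(d),np.float64(d["distortion"])).reshape(-1,2)
    return np.c_[p,np.ones(len(p))]
def plane(d,uv,z):
    R=np.array(d["R"]);c=-R.T@d["t"];r=rays(d,uv)@R
    return c+r*((z-c[2])/r[:,2])[:,None]
def cloud(d,box):
    u0,v0,u1,v1=box;v,u=np.mgrid[v0:v1,u0:u1];uv=np.c_[u.ravel(),v.ravel()]
    z=np.array(d["range_z"])[v0:v1,u0:u1].ravel()
    P=(rays(d,uv)*z[:,None]-d["t"])@np.array(d["R"])
    return uv,P,np.array(d["frame"])[v0:v1,u0:u1].reshape(-1,3).astype(int),z>0
E
python3 - <<'E'
from h import *
T=dict(np.load("top0.npz"));S=dict(np.load("scene0.npz"))
for n,d,b,bs in(("top",T,(163,180,202,238),(236,172,285,245)),("scene",S,(190,228,245,280),(238,160,312,245))):
    uv,P,c,ok=cloud(d,b)
    m=ok&(c.min(1)>110)&(P[:,2]>32);q=P[m]
    print(n,"adapter n",m.sum(),"z",np.percentile(q[:,2],[5,50,95]).round(1))
    t=uv[m&(abs(P[:,2]-np.median(q[:,2]))<5)]
    w=plane(d,t,40)[:,:2].astype(np.float32);r=cv2.minAreaRect(w)
    print(r,cv2.boxPoints(r).round(1).tolist())
    uv,P,c,ok=cloud(d,bs)
    for lo,hi in((70,95),(95,106),(106,120),(120,135)):
        m=ok&(P[:,2]>lo)&(P[:,2]<hi); q=P[m]
        if len(q)>4: print(lo,len(q),"med",np.median(q,0).round(1),"min",q.min(0).round(1),"max",q.max(0).round(1))
    m=ok&(abs(P[:,2]-12)<5)
    print("base",cv2.minAreaRect(plane(d,uv[m],12)[:,:2].astype(np.float32)))
    m=ok&(P[:,2]>90)&(P[:,2]<122);q=P[m];o=np.argsort(q[:,0])
    print(np.c_[q,uv[m]][o][::max(1,len(o)//35)].round(0).astype(int).tolist())
for n,d,b in(("t",T,(225,165,295,250)),("s",S,(235,155,320,250)),("ta",T,(125,180,205,240))):
    u0,v0,u1,v1=b;cv2.imwrite(f"pics/c_{n}.png",cv2.resize(d["frame"][v0:v1,u0:u1,::-1],None,fx=6,fy=6,interpolation=3))
a=[cv2.imread(f"pics/c_{n}.png") for n in"ts"]
H=max(i.shape[0] for i in a);im=np.hstack([cv2.copyMakeBorder(i,0,H-i.shape[0],0,0,0) for i in a]);im=cv2.resize(im,None,fx=.8,fy=.8);print(im.shape)
cv2.imwrite("pics/stand.png",im)
E
```

```text
top adapter n 545 z [37.  40.3 43. ]
((570.0853271484375, 83.54751586914062), (70.53378295898438, 40.752464294433594), 10.711469650268555) [[531.5999755859375, 97.0], [539.2000122070312, 57.0], [608.5, 70.0999984741211], [601.0, 110.0999984741211]]
70 9 med [593.6 -97.   92.1] min [ 571.  -110.1   87.5] max [632.1 -82.8  94.8]
95 140 med [582.3 -96.7 103.5] min [ 524.9 -110.8   95.2] max [639.8 -69.1 106. ]
106 401 med [594.6 -93.  113.3] min [ 524.7 -114.2  106. ] max [623.2 -64.8 119.9]
120 30 med [607.4 -98.8 126.2] min [ 598.  -105.4  120. ] max [613.4 -86.4 129.1]
base ((577.307373046875, -95.050048828125), (84.6282958984375, 149.43182373046875), 83.43671417236328)
[[525, -90, 106, 256, 228], [531, -94, 109, 258, 225], [535, -90, 108, 256, 223], [538, -96, 103, 259, 222], [542, -96, 106, 259, 220], [546, -90, 107, 256, 218], [550, -94, 110, 258, 216], [554, -92, 111, 257, 214], [557, -100, 107, 261, 213], [561, -98, 107, 260, 211], [565, -98, 109, 260, 209], [568, -109, 104, 265, 208], [571, -87, 114, 255, 206], [573, -89, 116, 256, 205], [575, -91, 116, 257, 204], [577, -95, 11
[... 1578 characters left out ...]
 114, 280, 183], [570, -88, 107, 275, 188], [571, -86, 107, 274, 188], [572, -81, 108, 272, 189], [574, -83, 107, 272, 188], [577, -86, 113, 272, 185], [587, -96, 108, 272, 182], [592, -94, 112, 270, 180], [594, -92, 93, 269, 186], [594, -99, 113, 271, 178], [595, -91, 115, 268, 179], [596, -85, 96, 266, 186], [597, -84, 93, 265, 187], [599, -83, 105, 264, 183], [601, -106, 119, 271, 173], [603, -83, 106, 263, 182], [604, -84, 94, 263, 185], [606, -89, 118, 264, 176], [607, -84, 102, 262, 182], [609, -64, 102, 255, 186], [611, -84, 90, 261, 185], [613, -86, 118, 261, 175], [616, -71, 114, 255, 179], [619, -67, 102, 253, 183], [633, -92, 94, 257, 177], [641, -100, 99, 257, 172]]
(456, 744, 3)
```

View pics/stand.png

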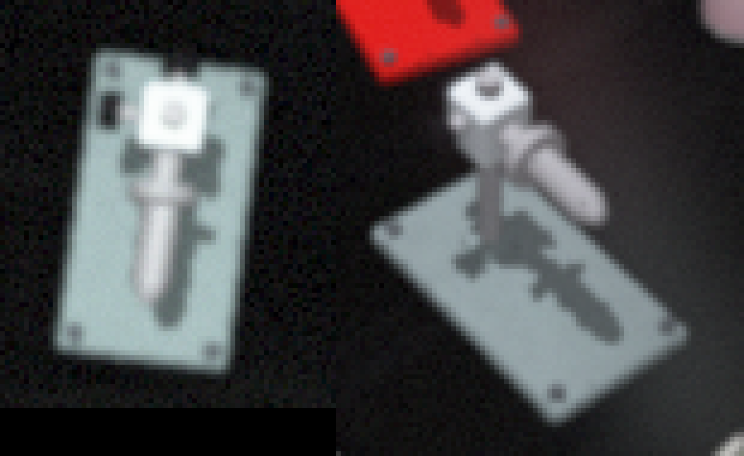

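The grey stand's base, head and plug give a plug axis at about -6.6°, and the adapter's yaw is about 10.8°. Next I'll refine the plug axis and start the transfer.

```bash
python3 - <<'E'
from h import *
T=dict(np.load("top0.npz"));S=dict(np.load("scene0.npz"))
# plug axis: upper-surface points per view -> mid line by edges of height mask, at z=100
uv,P,c,ok=cloud(T,(236,172,285,245))
m=ok&(P[:,2]>70)
rows=[]
for v in range(186,232):
    k=m&(uv[:,1]==v)
    if k.sum()>1:
        u=uv[k,0];a=plane(T,[[u.min()-.5,v],[u.max()+.5,v]],100);rows.append([v,a[:,0].mean(),a[:,1].mean(),a[0,1]-a[1,1]])
rows=np.array(rows);print(rows.round(1).tolist())
r=rows[(rows[:,3]<24)&(rows[:,3]>14)&(rows[:,1]<575)];p=np.polyfit(r[:,1],r[:,2],1);print("axis top",p,np.degrees(np.arctan(p[0])),np.polyval(p,[524,535,570]))
E
python3 -m jog '[[[0.41,-0.5,0],[0,0,0],-1],[[0.82,-1,0],[0,0,0],-1],[[0.82,-1,0],[0,0,0],-1],[[0.82,-1,0],[0,0,0],-1]]'
```

```text
[[186.0, 616.7, -90.5, 50.2], [187.0, 614.5, -90.6, 50.1], [188.0, 612.2, -88.4, 50.1], [189.0, 610.0, -88.5, 50.1], [190.0, 607.8, -88.5, 50.1], [191.0, 605.6, -88.6, 50.1], [192.0, 603.5, -90.8, 45.7], [193.0, 601.4, -98.4, 30.5], [194.0, 599.2, -98.5, 30.4], [195.0, 597.0, -98.5, 30.4], [196.0, 594.8, -97.5, 28.2], [197.0, 592.6, -98.6, 26.1], [198.0, 590.5, -99.8, 19.5], [199.0, 588.2, -96.5, 13.0], [200.0, 586.0, -96.6, 13.0], [201.0, 583.8, -95.5, 15.2], [202.0, 581.6, -95.6, 15.2], [203.0, 579.3, -91.3, 23.8], [204.0, 577.2, -93.5, 28.2], [205.0, 575.1, -95.7, 32.5], [206.0, 572.9, -94.7, 30.3], [207.0, 570.7, -95.8, 28.1], [208.0, 568.6, -96.9, 26.0], [209.0, 566.3, -93.7, 19.5], [210.0, 564.1, -93.8, 19.5], [211.0, 561.9, -92.8, 17.3], [212.0, 559.8, -92.8, 17.3], [213.0, 557.6, -92.8, 17.3], [214.0, 555.4, -92.9, 17.3], [215.0, 553.3, -92.9, 17.3], [216.0, 551.1, -91.9, 19.4], [217.0, 548.9, -91.9, 19.4], [218.0, 546.7, -92.0, 19.4], [219.0, 544.6, -91.0, 17.2], [220.0, 542.4, -91.0, 17.2], [221.0, 540.2, -91.1, 17.2], [222.0, 538.1, -91.1, 17.2], [223.0, 535.9, -90.1, 19.4], [224.0, 533.8, -91.2, 17.2], [225.0, 531.6, -90.2, 15.0], [226.0, 529.4, -89.1, 12.9], [227.0, 527.3, -90.3, 10.7], [228.0, 525.2, -90.3, 6.4]]
axis top [ -0.09943393 -37.36727027] -5.6784788106333615 [-89.47064745 -90.56442063 -94.04460804]
clock: 0.5
position: [221.1, 506.6, 231.3]
ee_rot: [0.994, -0.112, -0.0, 0.001]
contact_force: [-0.2, -0.2, 0.3]
gripper_width: 85.2
grasp_force: 0.0
```

```bash
python3 -m jog '[[[0.41,-0.5,0],[0,0,0.07],-1],[[0.82,-1,0],[0,0,0.14],-1],[[0.82,-1,0],[0,0,0.196],-1],[[0.82,-1,0],[0,0,0.196],-1]]' | head -3
python3 -m jog '[[[0.41,-0.5,0],[0,0,0],-1],[[0.82,-1,0],[0,0,0],-1],[[0.82,-1,0],[0,0,0],-1],[[0.82,-1,0],[0,0,0],-1]]' | head -3
python3 -m jog '[[[0.41,-0.5,0],[0,0,0],-1],[[0.82,-1,0],[0,0,0],-1],[[0.82,-1,0],[0,0,0],-1],[[0.82,-1,0],[0,0,0],-1]]' | head -3
python3 -m jog '[[[0.41,-0.5,0],[0,0,0],-1],[[0.82,-1,0],[0,0,0],-1],[[0.82,-1,0],[0,0,0],-1],[[0.82,-1,0],[0,0,0],-1],[[0.82,-1,0],[0,0,0],-1]]' 
python3 -c "
from bench import *;s=read_state();print(s['position'],s['ee_rot'],s['joints'])"
```

```text
clock: 0.9
position: [302.7, 407.4, 231.2]
ee_rot: [0.996, 0.093, -0.0, 0.0]
clock: 1.3
position: [384.6, 308.2, 231.0]
ee_rot: [0.996, 0.092, -0.0, 0.0]
clock: 1.7
position: [466.8, 208.8, 230.8]
ee_rot: [0.996, 0.092, -0.0, 0.0]
clock: 2.2
position: [547.4, 110.7, 230.7]
ee_rot: [0.996, 0.094, -0.0, -0.0]
contact_force: [0.7, -0.4, 0.7]
gripper_width: 85.4
grasp_force: 0.0
[547.41595224 110.70979768 230.72281494] [ 9.95560883e-01  9.41186866e-02 -4.43208318e-04 -6.34211336e-05] [ 4.89473613e-01  2.72764596e-01 -1.57975022e-01 -5.04237704e-04
 -1.14082601e+00  1.27004950e+00]
```

```bash
python3 -m jog '[[[0.225,-0.265,0],[0,0,0],-1],[[0.225,-0.265,-0.4],[0,0,0],-1],[[0.225,-0.265,-0.8],[0,0,0],-1],[[0.225,-0.265,-1],[0,0,0],-1],[[0.225,-0.265,-1],[0,0,0],-1]]'|head -2
python3 -m jog '[[[0,0,-0.3],[0,0,0],-1],[[0,0,-0.6],[0,0,0],-1],[[0,0,-0.9],[0,0,0],-1],[[0,0,-0.9],[0,0,0],-1],[[0,0,-0.9],[0,0,0],-1]]'
python3 - <<'E'
from bench import *;import cv2
d=get_image("scene");cv2.imwrite("pics/pre.png",cv2.resize(d["frame"][190:310,140:300,::-1],None,fx=4,fy=4))
E
```

```text
clock: 2.7
position: [567.2, 84.3, 128.0]
clock: 3.2
position: [570.9, 84.5, 42.9]
ee_rot: [0.995, 0.095, 0.001, 0.0]
contact_force: [1.2, 0.0, 0.5]
gripper_width: 85.3
grasp_force: 0.0
```

View pics/pre.png

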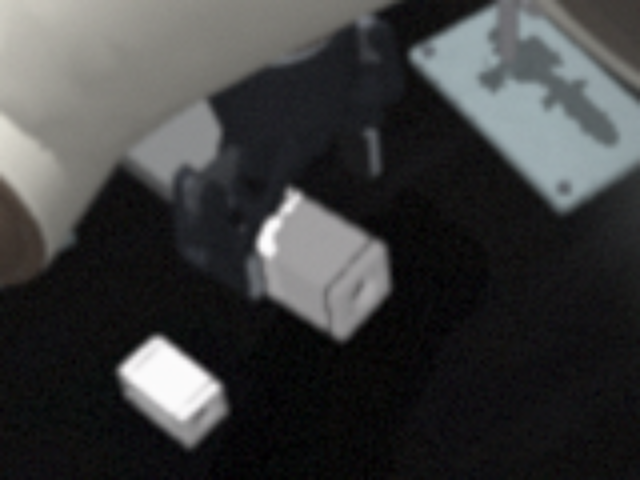

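The fingers straddle the adapter (crop centre about (310,240)), with one on each side. Now I'll go down and close.

```bash
python3 -m jog '[[[0,0,-0.2],[0,0,0],-1],[[0,0,-0.38],[0,0,0],-1],[[0,0,-0.38],[0,0,0],-1],[[0,0,-0.38],[0,0,0],0],[[0,0,-0.38],[0,0,0],0.5],[[0,0,-0.38],[0,0,0],1],[[0,0,-0.38],[0,0,0],1],[[0,0,-0.38],[0,0,0],1],[[0,0,-0.38],[0,0,0],1],[[0,0,-0.38],[0,0,0],1],[[0,0,-0.38],[0,0,0],1],[[0,0,-0.38],[0,0,0],1]]'
python3 -m jog '[[[0,0,0.1],[0,0,0],1],[[0,0,0.3],[0,0,0],1],[[0,0,0.6],[0,0,0],1],[[0,0,1],[0,0,0],1],[[0,0,1],[0,0,0],1],[[0,0,1],[0,0,0],1]]'
python3 - <<'E'
from bench import *
from h import *
for n in("scene","top"):
    d=get_image(n);np.savez(n+"1.npz",**d)
    cv2.imwrite(f"pics/g{n}.png",cv2.resize(d["frame"][120:270,120:320,::-1],None,fx=3,fy=3))
cv2.imwrite("pics/g.png",cv2.resize(np.hstack([cv2.imread(f"pics/g{n}.png") for n in("scene","top")]),(800,300)))
E
```

```text
clock: 4.45
position: [571.1, 83.6, 4.8]
ee_rot: [0.996, 0.094, 0.001, -0.0]
contact_force: [-0.6, 0.6, 5.7]
gripper_width: 39.3
grasp_force: 61.8
clock: 5.05
position: [569.9, 83.3, 104.5]
ee_rot: [0.996, 0.094, 0.001, -0.001]
contact_force: [-0.1, 1.1, -2.8]
gripper_width: 39.2
grasp_force: 61.0
```

View pics/g.png

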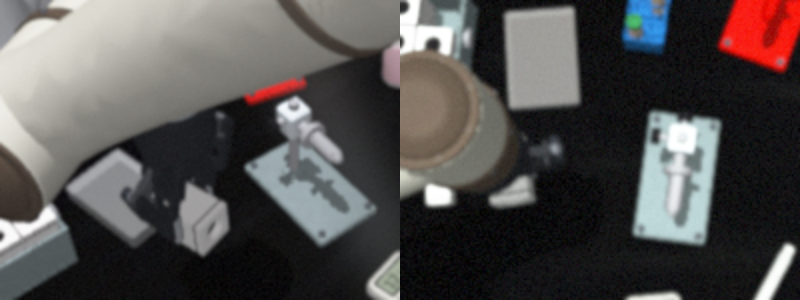

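The adapter is gripped square (scene crop around (205,215)). Next I'll back towards the robot, then move across in front of the plug.

```bash
python3 -m jog '[[[-0.5,0,0],[0,0,0],1],[[-1,0,0],[0,0,-0.07],1],[[-1,-0.4,0],[0,0,-0.142],1],[[-1,-0.8,0],[0,0,-0.142],1],[[-1,-1,0],[0,0,-0.142],1]]'|head -2
python3 -m jog '[[[0,-0.4,0],[0,0,0],1],[[0,-0.67,-0.1],[0,0,0],1],[[0,-0.67,-0.2],[0,0,0],1],[[0,-0.67,-0.2],[0,0,0],1],[[0,-0.67,-0.2],[0,0,0],1],[[0,-0.67,-0.2],[0,0,0],1]]'
python3 - <<'E'
from bench import *
from h import *
s=read_state();print(s['position'],s['ee_rot'],s['joints'],s['contact_force'])
B={"scene":(240,150,370,250),"top":(215,170,305,280)}
for n in B:
    d=get_image(n);np.savez(n+"2.npz",**d);u0,v0,u1,v1=B[n]
    cv2.imwrite(f"pics/m{n}.png",cv2.resize(d["frame"][v0:v1,u0:u1,::-1],None,fx=6,fy=6,interpolation=3))
E
```

```text
clock: 5.65
position: [468.0, -18.6, 102.1]
clock: 6.25
position: [470.2, -83.1, 83.4]
ee_rot: [0.999, -0.054, -0.0, 0.0]
contact_force: [0.2, 0.6, -0.9]
gripper_width: 39.4
grasp_force: 61.1
[470.18916908 -83.07573362  83.35239216] [ 9.98564457e-01 -5.35632575e-02 -2.17179485e-05  5.56109326e-05] [ 1.66449625e-01  3.09942348e-01 -5.42419221e-01  1.50487609e-04
 -7.18501428e-01  1.29705561e+00] [ 0.1622603   0.57510412 -0.88004213]
```

View pics/mscene.png

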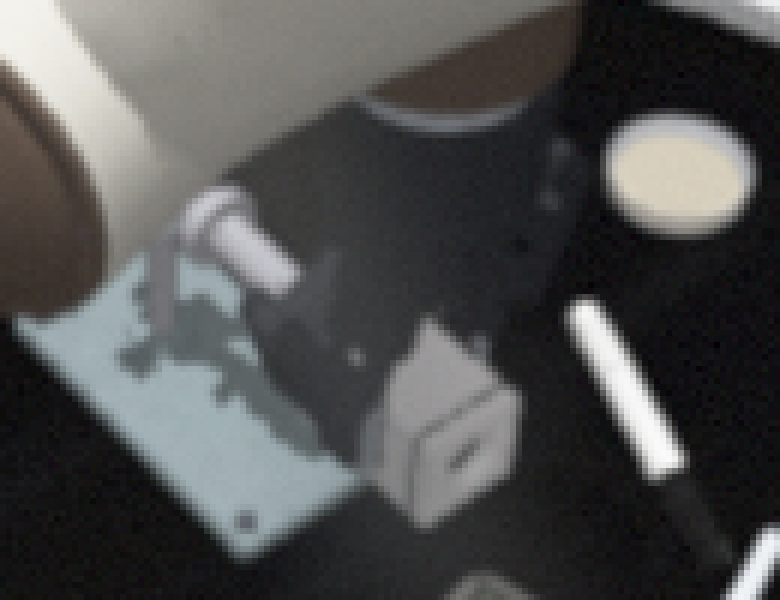

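The adapter's near face is at scene crop (468,458), i.e. pixel (318,226). The plug, at crop (190–290,200–290), is partly hidden by the finger. I'll check the hold by casting rays onto the face plane.

Run:
```python
from h import *
S=dict(np.load("scene2.npz"));R=S["R"];c=-R.T@S["t"]
cr=np.array([[415,437],[520,385],[517,480],[424,527],[430,320]])
uv=np.c_[240+(cr[:,0]+.5)/6-.5,150+(cr[:,1]+.5)/6-.5]
a=np.radians(-6.15);x=np.array([np.cos(a),np.sin(a),0])
ctr=np.array([470.2,-83.1,98.6])-1.1*x
r=rays(S,uv[:4])@R;n0=ctr-35*x
P=c+r*((n0-c)@x/(r@x))[:,None];print(P.round(1),P.mean(0),"expect",n0)
# depth of the face and the top
_,Q,col,ok=cloud(S,(306,205,328,238));m=ok&(Q[:,2]>70)&(Q[:,2]<125)&(Q[:,1]<-60);q=Q[m]
print(len(q),(q[:,0].min(),q[:,2].min(),q[:,2].max()))
f=q[abs((q-n0)@x)<6];y=np.array([-x[1],x[0],0]);g=np.c_[(f-n0)@y,f[:,2]]
print(len(f),((f-n0)@x).mean(),np.percentile(g,[1,50,99],axis=0))
```

```text
[[ 437.6  -48.5  136.7]
 [ 432.5  -95.8  128.4]
 [ 431.9 -101.7   73.3]
 [ 436.6  -57.5   82. ]] [434.66969378 -75.87360252 105.10938115] expect [434.30776154 -79.23254367  98.6       ]
458 (np.float64(432.46572452765776), np.float64(77.93561943329401), np.float64(124.53685084905989))
178 1.7164982298615532 [[-19.09764571  78.98539853]
 [ -1.67997763 102.53673636]
 [ 19.14881103 120.563731  ]]
```

View pics/mtop.png

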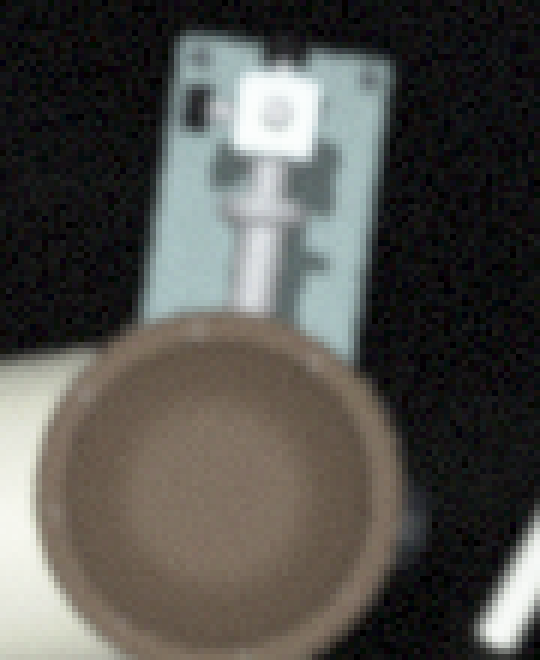

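Depth on the adapter's face centres it laterally and at z≈99.5; the top view shows the plug running up from (262,310) to the collar at (260,205). I'll advance gently.

```bash
python3 -m jog '[[[0,0,0.01],[0,0,0],1],[[0.1,-0.011,0.01],[0,0,0],1],[[0.18,-0.019,0.01],[0,0,0],1],[[0.2,-0.022,0.01],[0,0,0],1],[[0.2,-0.022,0.01],[0,0,0],1],[[0.2,-0.022,0.01],[0,0,0],1]]'
python3 -m jog '[[[0.02,-0.002,0],[0,0,0],1],[[0.03,-0.003,0],[0,0,0],1],[[0.03,-0.003,0],[0,0,0],1]]'
```

```text
clock: 6.95
position: [489.7, -86.1, 84.1]
ee_rot: [0.999, -0.054, -0.0, 0.0]
contact_force: [1.2, 0.2, -1.1]
gripper_width: 39.2
grasp_force: 61.1
clock: 7.25
position: [493.1, -86.3, 84.4]
ee_rot: [0.999, -0.054, 0.0, -0.0]
contact_force: [-1.0, 0.3, -0.6]
gripper_width: 39.2
grasp_force: 61.1
```

```bash
python3 -m jog '[[[0.01,-0.001,0],[0,0,0],1],[[0.015,-0.002,0],[0,0,0],1],[[0.015,-0.002,0],[0,0,0],1]]' | sed -n '2p;4p'
python3 -m jog '[[[0.01,-0.001,0],[0,0,0],1],[[0.015,-0.002,0],[0,0,0],1],[[0.015,-0.002,0],[0,0,0],1]]' | sed -n '2p;4p'
python3 -m jog '[[[0.01,-0.001,0],[0,0,0],1],[[0.015,-0.002,0],[0,0,0],1],[[0.015,-0.002,0],[0,0,0],1]]' | sed -n '2p;4p'
```

```text
position: [494.5, -86.5, 84.3]
contact_force: [-0.6, 0.0, -1.5]
position: [495.4, -86.7, 84.1]
contact_force: [-2.0, -0.1, -0.1]
position: [495.5, -87.0, 83.8]
contact_force: [-5.4, 1.9, 0.3]
```

```bash
python3 -m jog '[[[0.01,-0.001,0],[0,0,0],1],[[0.02,-0.002,0],[0,0,0],1],[[0.02,-0.002,0],[0,0,0],1]]' | sed -n '2p;4p'
```

```text
position: [495.5, -87.3, 83.3]
contact_force: [-8.5, 2.3, 2.6]
```

It hits a hard stop with the plug about 5 mm in, so this end is the recess. I'll back off and turn it half round about the vertical.

```bash
python3 -m jog '[[[-0.2,0.022,0],[0,0,0],1],[[-0.5,0.054,0],[0,0,0],1],[[-0.76,0.083,0],[0,0,0],1],[[-0.76,0.083,0],[0,0,-0.07],1],[[-0.76,0.083,0],[0,0,-0.14],1],[[-0.76,0.083,0],[0,0,-0.21],1],[[-0.76,0.083,0],[0,0,-0.28],1],[[-0.76,0.083,0],[0,0,-0.35],1],[[-0.76,0.083,0],[0,0,-0.42],1],[[-0.76,0.083,0],[0,0,-0.49],1],[[-0.76,0.083,0],[0,0,-0.56],1],[[-0.76,0.083,0],[0,0,-0.63],1],[[-0.76,0.083,0],[0,0,-0.7],1],[[-0.76,0.083,0],[0,0,-0.75],1],[[-0.76,0.083,0],[0,0,-0.75],1]]'
python3 -m jog '[[[0,0,0],[0,0,-0.07],1],[[0,0,0],[0,0,-0.14],1],[[0,0,0],[0,0,-0.21],1],[[0,0,0],[0,0,-0.28],1],[[0,0,0],[0,0,-0.35],1],[[0,0,0],[0,0,-0.42],1],[[0,0,0],[0,0,-0.49],1],[[0,0,0],[0,0,-0.56],1],[[0,0,0],[0,0,-0.63],1],[[0,0,0],[0,0,-0.7],1],[[0,0,0],[0,0,-0.75],1],[[0,0,0],[0,0,-0.75],1],[[0,0,0],[0,0,-0.75],1]]'
python3 -c "
from bench import *;s=read_state();print(s['position'],s['ee_rot'],s['joints'],s['contact_force'])"
```

```text
clock: 9.95
position: [424.6, -78.7, 84.7]
ee_rot: [-0.668, 0.744, -0.001, 0.001]
contact_force: [-0.1, 0.7, -1.4]
gripper_width: 39.8
grasp_force: 61.0
clock: 11.25
position: [423.9, -78.8, 84.4]
ee_rot: [0.052, 0.999, 0.0, 0.0]
contact_force: [-0.2, 0.9, -0.9]
gripper_width: 39.4
grasp_force: 61.0
[423.88376619 -78.78582653  84.43253112] [5.24913983e-02 9.98621275e-01 5.08037459e-05 4.47024643e-04] [ 1.96021239e-01  2.39525952e-01 -6.48557450e-01  1.92695238e-04
 -6.81821363e-01 -1.87199820e+00] [-0.23376995  0.93922401 -0.92372946]
```

```bash
python3 -m jog '[[[0.3,-0.033,0],[0,0,0],1],[[0.55,-0.06,0],[0,0,0],1],[[0.65,-0.07,0],[0,0,0],1],[[0.65,-0.07,0],[0,0,0],1],[[0.65,-0.07,0],[0,0,0],1]]' | sed -n '2p;4p'
python3 -m jog '[[[0.03,-0.003,0],[0,0,0],1],[[0.05,-0.005,0],[0,0,0],1],[[0.05,-0.005,0],[0,0,0],1]]' | sed -n '2p;4p'
python3 -m jog '[[[0.02,-0.002,0],[0,0,0],1],[[0.03,-0.003,0],[0,0,0],1],[[0.03,-0.003,0],[0,0,0],1]]' | sed -n '2p;4p'
```

```text
position: [487.1, -85.8, 83.8]
contact_force: [-0.1, -0.6, -0.2]
position: [493.4, -86.3, 84.5]
contact_force: [0.6, -0.0, -0.7]
position: [496.6, -86.6, 84.4]
contact_force: [0.2, 0.3, -0.9]
```

```bash
python3 -m jog '[[[0.02,-0.002,0],[0,0,0],1],[[0.03,-0.003,0],[0,0,0],1],[[0.03,-0.003,0],[0,0,0],1]]' | sed -n '2p;4p'
python3 -m jog '[[[0.02,-0.002,0],[0,0,0],1],[[0.04,-0.004,0],[0,0,0],1],[[0.04,-0.004,0],[0,0,0],1]]' | sed -n '2p;4p;'
```

```text
position: [499.7, -86.9, 84.3]
contact_force: [-0.5, -0.1, -0.4]
position: [503.9, -87.3, 84.3]
contact_force: [0.4, -0.6, -1.1]
```

Past the taper with no force. Continuing.

```bash
python3 -m jog '[[[0.03,-0.003,0],[0,0,0],1],[[0.06,-0.0065,0],[0,0,0],1],[[0.08,-0.0085,0],[0,0,0],1],[[0.08,-0.0085,0],[0,0,0],1]]' | sed -n '2p;4p'
python3 -m jog '[[[0.03,-0.003,0],[0,0,0],1],[[0.06,-0.0065,0],[0,0,0],1],[[0.08,-0.0085,0],[0,0,0],1],[[0.08,-0.0085,0],[0,0,0],1]]' | sed -n '2p;4p'
```

```text
position: [511.9, -88.2, 84.3]
contact_force: [-0.4, 0.0, -1.0]
position: [519.9, -89.0, 84.3]
contact_force: [-0.2, -0.6, -0.5]
```

```bash
python3 -m jog '[[[0.03,-0.003,0],[0,0,0],1],[[0.06,-0.0065,0],[0,0,0],1],[[0.09,-0.0095,0],[0,0,0],1],[[0.09,-0.0095,0],[0,0,0],1]]' | sed -n '2p;4p'
python3 -m jog '[[[0.01,-0.001,0],[0,0,0],1],[[0.025,-0.0025,0],[0,0,0],1],[[0.025,-0.0025,0],[0,0,0],1]]' | sed -n '2p;4p'
python3 -m jog '[[[0.01,-0.001,0],[0,0,0],1],[[0.02,-0.002,0],[0,0,0],1],[[0.02,-0.002,0],[0,0,0],1]]' | sed -n '2p;4p'
```

```text
position: [529.0, -90.0, 84.4]
contact_force: [0.5, 0.1, -1.3]
position: [531.1, -90.2, 84.4]
contact_force: [-0.4, 0.7, -1.8]
position: [533.1, -90.4, 84.3]
contact_force: [0.1, 0.1, -1.1]
```

```bash
python3 -m jog '[[[0.01,-0.001,0],[0,0,0],1],[[0.02,-0.002,0],[0,0,0],1],[[0.02,-0.002,0],[0,0,0],1]]' | sed -n '2p;4p'
python3 -m jog '[[[0.01,-0.001,0],[0,0,0],1],[[0.02,-0.002,0],[0,0,0],1],[[0.02,-0.002,0],[0,0,0],1]]' | sed -n '2p;4p'
```

```text
position: [535.1, -90.6, 84.3]
contact_force: [1.2, 0.1, -0.2]
position: [537.1, -90.8, 84.3]
contact_force: [0.3, 0.0, -1.3]
```

```bash
python3 -m jog '[[[0.01,-0.001,0],[0,0,0],1],[[0.015,-0.0015,0],[0,0,0],1],[[0.015,-0.0015,0],[0,0,0],1]]' | sed -n '2p;4p'
python3 -m jog '[[[0.01,-0.001,0],[0,0,0],1],[[0.015,-0.0015,0],[0,0,0],1],[[0.015,-0.0015,0],[0,0,0],1]]' | sed -n '2p;4p'
python3 - <<'E'
from bench import *
from h import *
o=[]
for n,(u0,v0,u1,v1) in {"scene":(240,150,340,250),"top":(215,160,315,260)}.items():
    d=get_image(n);np.savez(n+"3.npz",**d);o.append(cv2.resize(d["frame"][v0:v1,u0:u1,::-1],None,fx=4,fy=4,interpolation=3))
cv2.imwrite("pics/home.png",np.hstack(o))
E
```

```text
position: [537.2, -91.0, 84.0]
contact_force: [-4.0, 1.2, 1.0]
position: [537.1, -91.2, 83.6]
contact_force: [-7.5, 1.6, 1.7]
```

View pics/home.png

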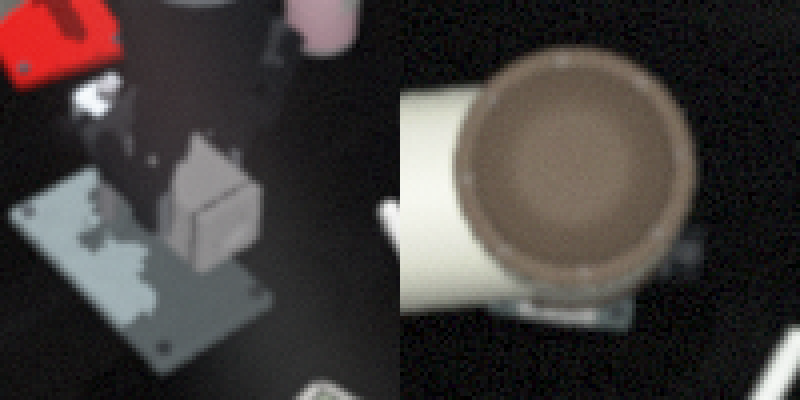

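The adapter came to a hard stop at the collar: TCP x 537.2, about 41–42 mm beyond the recess stop, as predicted. So it is fully home, the bored end is confirmed and no glass is left. In the image it sits over the plug at the stand, scene crop (215,215). Now I'll withdraw straight, lift and turn.

```bash
python3 -m jog '[[[-0.1,0.0108,0.003],[0,0,0],1],[[-0.25,0.027,0.003],[0,0,0],1],[[-0.4,0.043,0.003],[0,0,0],1],[[-0.55,0.06,0.003],[0,0,0],1],[[-0.75,0.08,0.003],[0,0,0],1],[[-1,0.108,0.003],[0,0,0],1],[[-1,0.108,0.003],[0,0,0],1]]'
python3 -m jog '[[[-0.3,0.1,0.2],[0,0,0],1],[[-0.3,0.3,0.6],[0,0,0],1],[[-0.3,0.5,1],[0,0,0],1],[[-0.3,0.6,1],[0,0,0.07],1],[[-0.3,0.7,1],[0,0,0.14],1],[[-0.3,0.7,1],[0,0,0.21],1],[[-0.3,0.7,1],[0,0,0.28],1],[[-0.3,0.7,1],[0,0,0.35],1],[[-0.3,0.7,1],[0,0,0.42],1],[[-0.3,0.7,1],[0,0,0.49],1],[[-0.3,0.7,1],[0,0,0.56],1],[[-0.3,0.7,1],[0,0,0.63],1],[[-0.3,0.7,1],[0,0,0.7],1],[[-0.3,0.7,1],[0,0,0.77],1],[[-0.3,0.7,1],[0,0,0.8],1],[[-0.3,0.7,1],[0,0,0.8],1],[[-0.3,0.7,1],[0,0,0.8],1]]'
python3 -c "
from bench import *;s=read_state();print(s['position'],s['ee_rot'],s['joints'],s['contact_force'])"
```

```text
clock: 16.75
position: [437.1, -80.3, 84.7]
ee_rot: [0.054, 0.999, 0.0, -0.0]
contact_force: [0.2, 0.3, -1.7]
gripper_width: 39.1
grasp_force: 61.0
clock: 18.45
position: [410.6, -10.2, 184.9]
ee_rot: [-0.705, 0.709, -0.0, 0.001]
contact_force: [0.4, -0.3, -1.8]
gripper_width: 39.4
grasp_force: 61.1
[410.56623365 -10.18738058 184.9140864 ] [-7.05250585e-01  7.08957603e-01 -4.59377874e-04  7.20638705e-04] [ 3.75059171e-01  5.71972754e-02 -5.53874989e-01  3.32437567e-04
 -9.58036654e-01 -3.80492658e-01] [ 0.38786967 -0.33722183 -1.8451119 ]
```

```bash
python3 -m jog '[[[0.1,0.1,0.2],[0,0,0],1],[[0.2,0.2,0.4],[0.06,0,0],1],[[0.2,0.3,0.65],[0.12,0,0],1],[[0.2,0.4,0.65],[0.18,0,0],1],[[0.2,0.5,0.65],[0.24,0,0],1],[[0.2,0.6,0.65],[0.3,0,0],1],[[0.2,0.7,0.65],[0.36,0,0],1],[[0.2,0.8,0.65],[0.36,0,0],1],[[0.2,0.8,0.65],[0.36,0,0],1]]'
python3 -c "
from bench import *;s=read_state();print(s['position'],s['ee_rot'],s['joints'],s['contact_force'])"
```

```text
clock: 19.35
position: [430.2, 69.4, 249.3]
ee_rot: [-0.656, 0.66, 0.26, 0.259]
contact_force: [-0.4, -0.6, -0.9]
gripper_width: 39.4
grasp_force: 61.1
[430.19242874  69.44545451 249.30381873] [-0.6558722   0.65958422  0.26021667  0.25897412] [-0.04586407  0.14248476 -0.21650956 -0.77632084 -1.3412003   0.27682676] [-0.38126544 -0.59560768 -0.90615988]
```

Tracking well, with j4 taking the roll. Finishing the turn.

```bash
python3 -m jog '[[[0,0,0],[0.06,0,0],1],[[0,0.1,0],[0.12,0,0],1],[[0,0.2,0],[0.18,0,0],1],[[0,0.3,0],[0.24,0,0],1],[[0,0.4,0],[0.3,0,0],1],[[0,0.4,0],[0.36,0,0],1],[[0,0.4,0],[0.39,0,0],1],[[0,0.4,0],[0.39,0,0],1],[[0,0.4,0],[0.39,0,0],1],[[0,0.4,0],[0.39,0,0],1]]'
python3 - <<'E'
from bench import *
from h import *
from scipy.spatial.transform import Rotation as Ro
s=read_state();print(s['position'],s['joints'],s['contact_force'],s['joint_vel'].round(3));M=Ro.from_quat(s['ee_rot']).as_matrix();print("bore dir",-M[:,0],"z",M[:,2])
up=np.array([0,0,1]);print("fix turn/120deg",np.cross(-M[:,0],up)*180/np.pi/120)
o=[]
for n in("scene","top"):
    d=get_image(n);o.append(cv2.resize(d["frame"][100:340,80:340,::-1],None,fx=1.5,fy=1.5))
cv2.imwrite("pics/end.png",np.hstack(o))
E
```

```text
clock: 20.35
position: [429.9, 110.2, 250.4]
ee_rot: [0.501, -0.501, -0.5, -0.498]
contact_force: [0.7, -0.3, -1.1]
gripper_width: 39.0
grasp_force: 61.2
[429.87666589 110.23415611 250.4033341 ] [-0.33046703  0.50211633 -0.26412943 -1.33321406 -1.80605588  0.79389625] [ 0.71129695 -0.26137803 -1.07735121] [-0.005 -0.006 -0.002 -0.007 -0.004  0.004]
bore dir [0.00109828 0.00327149 0.99999405] z [-0.0022986   0.99999202 -0.00326896]
fix turn/120deg [ 0.00156202 -0.00052439  0.        ]
```

View pics/end.png

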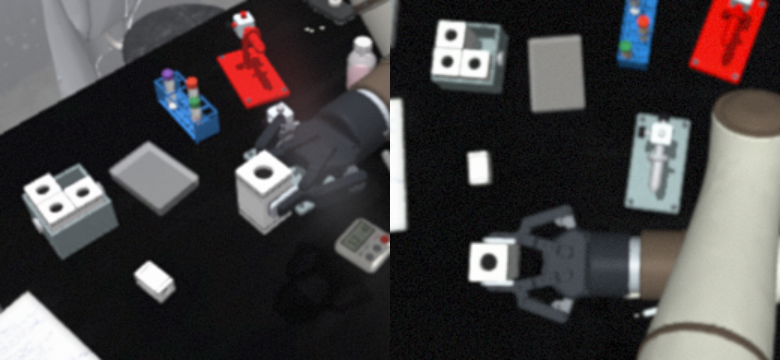

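The adapter stands upright with its mouth up (top crop (490,262)), clear of everything, and the bystanders look undisturbed. Handing in.

```bash
python3 -c "
from bench import *;print(job_done())"
```

```text
the job is handed in; nothing more can be done
None
```

I found the bored end by feel, slid it gently home to the collar with no sign of glass in the bore, and handed the job in at about 20 s with the adapter held still, upright and bore up, about 25 cm above the bench.

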